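# Clear the cover plate and offer it up over its case

## Robot

A 7-joint arm with a two-finger parallel gripper is mounted at the origin on the work surface. World frame = base frame: x ahead of the robot, y to its left, z up, the work surface at z = 0. Lengths are in m, angles in rad, forces in N, time in s.
With the tool pointing down it reaches from about 0.35 to 0.9 m from the base axis. Payload 7.2 kg.
Tool frame: the origin (TCP) lies at the very end of the fingers, on their centre line; the grasp point (between the pads) lies env.tcp_to_grasp behind it (env.tcp_to_grasp is the distance from the TCP to the grasp point, in m); z points along the fingers, y is the direction in which the jaws open and shut (so a half turn about z gives the same grasp; the last joint's range is limited). The gripper opens to 85 mm and grips with 20 to 120 N. Pads are 22 mm wide; open, the fingers measure 114 mm over their backs; the gripper's body (76 mm by 85 mm) begins 54 mm behind the grasp point. The pads swing forward as they close: fully open they stand 13 mm farther back than shut.
Start: joints at [-1.387, 0.411, -0.013, 1.596, 0.006, 1.134, -0.082], TCP at [0.156, 0.605, 0.231] pointing down, gripper open.
Joint ranges: [-2.95, 2.95], [-0.29, 1.99], [-1.47, 1.44], [0.14, 2.54], [-1.03, 4.17], [0.13, 1.85], [-2.86, 2.86]. Speed limits (rad/s): [2.39, 2.39, 3.01, 3.01, 3.14, 3.14, 3.14].

## Interface

Orientations are given as a unit quaternion [x, y, z, w].
In Python, from cell import read_state, vision, hand_in, env gives the robot as it stands.
- The arm moves only by the shell command python3 -m creep 'ROWS' [FORCE]. ROWS is JSON, a list that holds one entry, the list of rows, each a list of 7 numbers: the shift along the tool's x, y, z in cm, then the turn, a rotation vector about the tool's x, y, z in degrees, then the closure, from 0 (fully open) to 1 (shut). In form: [[[dx, dy, dz, ax, ay, az, fingers], ...]]. A call has 1 to 8 rows; each row shifts and turns the commanded pose from where the row before left it, along the tool's axes as they then stand; what a row does not reach is not made up. A row lasts 1/8 s, in which the tool goes at most 62.5 mm and 10.7 degrees, less where a joint would pass 70% of its speed; a pose out of reach is approached as far as the arm can. A call with a gripper value outside its range is refused whole. The fingers move at their own pace and stop on an object; FORCE is the grip in N (left out, the last holds). Time passes only in rows, so rows that do not move let the fingers close. It gives the time, the measured TCP pose, the force and the opening at its end, in the units of the state.
- read_state(): the state, without advancing time (a new reading comes with each control period).
- vision.camera(name): name is "scene" or "top"; returns a dict with "pixels" (384x512x3 uint8, red, green, blue), "range_z" (384x512 float32, m along the optical axis (not along the pixel's ray), 0 where there is no reading), "intrinsics" (3x3 intrinsics, pixels), "view" (4x4, takes a point from world to camera coordinates). Camera axes: x right, y down, z forward; pixel columns grow to the right and rows downward; lengths in m; the calibration is good to about 2 mm. A picture is of the moment at which its call begins.
- hand_in(): hands the job in, once; it reports no verdict.
Trained networks look in a picture, given as the dict that the camera call returned (one of the last four; its "shot" number tells which), for a name from the list of things; names that differ only in an ending like _2 or _b are one class to them, and where a whole thing is asked for, a point or a joint stands for the part that bears it (a point fixed in the world has none). Each returns a list of dicts, best first, with "p" (0 to 1); they miss things now and then, are a little off and sometimes report something else, mostly with a low value. They report only what shows in the picture. A call takes as long as a camera call. They do not tell look-alikes from the thing itself.
- vision.spot_in(picture, name): "position" ([x, y, z] in m, in world coordinates, good to about 4 mm: the middle of the surface that is visible of it).
The state is a dict: "clock": time; "q": joint angles; "joint_velocities": joint speeds; "effort": joint torques, N m; "ee_pos": TCP position; "ee_rot": TCP orientation; "contact_force": force on the tool from outside, world axes, zero at the start; "torque": the same for the moment, N m; "finger_gap": finger opening in m.
Only numpy, scipy, OpenCV 4.12 (cv2) and the standard library are available. Lean on these libraries where they do the work, as an engineer would, in place of code of your own. Each camera call takes 0.05 s, during which the arm holds its last target. There are 200 camera calls.

## Task

The loose cover plate has three old heatsinks lying on it: pick the plate up by its handle with them aboard, and tip it over the grey parts bin so that all three slide off into the bin, without touching them with the gripper. Then carry the plate over the open steel case and finish while still holding it there: level and still, hovering about a finger's breadth (15 mm) above the four corner bosses without touching the case, with each threaded hole in full view centred under one of the plate's corner holes (either way round), ready for the screws. Leave the hard drive, mouse and screwdriver alone.

Things in the scene. Friction and masses are not known exactly. Their poses are not given: they have to be found in the camera images.
- cover_grip (a point): Centre of the handle bar of the loose cover plate; grip here. Dark D-handle on the middle of the plate: bar 104 mm long along x, 14 mm wide (y), 14 mm high, its centre 54 mm above the plate's underside (50 above its top face), on two posts 12 mm square at x = -45 and +45 mm, open between. Axes as the plate's: x along the handle, z up.
- cover_mid (a point): Middle of the cover plate's underside. Bare aluminium, 180 mm (x) by 120 mm (y) by 4 mm, about 0.35 kg, lying loose on the cardboard sheet, handle up. Lips 10 mm high run along both long edges; the short ends (x = -90 and +90 mm) are open: tipped about its y axis, pieces slide out over the lower end, passing the handle posts on either side.
- cover_hole0 (a point): Centre of a 13 mm through hole in the cover plate, on its underside, at x = 76, y = 43 mm in the plate's axes (plate centre = origin).
- cover_hole1 (a point): Centre of a 13 mm through hole in the cover plate, on its underside, at x = 76, y = -43 mm in the plate's axes (plate centre = origin).
- cover_hole2 (a point): Centre of a 13 mm through hole in the cover plate, on its underside, at x = -76, y = -43 mm in the plate's axes (plate centre = origin).
- cover_hole3 (a point): Centre of a 13 mm through hole in the cover plate, on its underside, at x = -76, y = 43 mm in the plate's axes (plate centre = origin).
- bin: Grey plastic parts bin, open on top, fixed to the bench: 200 mm (its x) by 220 mm (its y), 55 mm high, walls 4 mm (so tip low over its middle: the pieces leave the lower end with some speed). Origin: centre of its underside on the bench.
- case: Open-topped dark steel equipment case, fixed to the bench: 192 mm (its x) by 130 mm (its y), walls 56 mm high; four bright steel corner bosses inside stand 60 mm high, the highest part. Origin: centre of its underside on the bench.
- thread0 (a point): Mouth of the 5 mm threaded hole (dark, in an 11 mm brass ring) in the top of a corner boss of the case, 60 mm above the bench, at x = 76, y = 43 mm in the case's axes: the same pattern as the plate's holes.
- thread1 (a point): Mouth of the 5 mm threaded hole (dark, in an 11 mm brass ring) in the top of a corner boss of the case, 60 mm above the bench, at x = 76, y = -43 mm in the case's axes: the same pattern as the plate's holes.
- thread2 (a point): Mouth of the 5 mm threaded hole (dark, in an 11 mm brass ring) in the top of a corner boss of the case, 60 mm above the bench, at x = -76, y = -43 mm in the case's axes: the same pattern as the plate's holes.
- thread3 (a point): Mouth of the 5 mm threaded hole (dark, in an 11 mm brass ring) in the top of a corner boss of the case, 60 mm above the bench, at x = -76, y = 43 mm in the case's axes: the same pattern as the plate's holes.
- cardboard: Flat cardboard sheet 230 x 180 x 4 mm fixed on the bench under the cover plate; origin at the centre of its underside.
- sink_a_mid (a point): Centre of a finned aluminium heatsink block 34 x 28 x 16 mm high, 30 g, loose on the plate near one end, beside the handle. The heatsinks start to slide on the plate at a tilt of 15 to 23 degrees; 40 degrees clears them briskly.
- sink_b_mid (a point): Centre of a finned aluminium heatsink block 28 x 28 x 18 mm high, 30 g, loose on the plate, on the other side of the handle from the first.
- sink_c_mid (a point): Centre of a finned aluminium heatsink block 30 x 26 x 14 mm high, 30 g, loose on the plate nearer its other end.
- drive: Bystander: bare 2.5-inch hard drive, 100 x 70 x 9.5 mm, lying on the bench; origin at the centre of its underside.
- mouse: Bystander: white computer mouse, 100 x 56 x 34 mm; origin at the centre of its underside.
- driver: Bystander: black-handled screwdriver lying on the bench, 170 mm long along its x; origin under its middle.
There are look-alikes about, which are no part of the job. Of the things that look like the case, the larger one is meant.

How it is judged:
On the way, in this order (a step that is already met when the one before it is completed fails the run):
1. the plate, held by the gripper with the heatsinks aboard, is tipped over the bin (angle between cover_grip's own z axis and vertical above 0.22 rad and horizontal distance between cover_grip and bin below 0.22 m and height (world z) of cover_grip above 0.09 m and contact force between the fingers and cover above 1 N), for 0.02 s.
2. all three heatsinks lie in the bin (x of sink_a_mid in the frame of bin between -0.1 and 0.1 m and y of sink_a_mid in the frame of bin between -0.11 and 0.11 m and z of each of sink_a_mid, sink_b_mid, sink_c_mid in the frame of bin below 0.05 m and x of sink_b_mid in the frame of bin between -0.1 and 0.1 m and y of sink_b_mid in the frame of bin between -0.11 and 0.11 m and x of sink_c_mid in the frame of bin between -0.1 and 0.1 m and y of sink_c_mid in the frame of bin between -0.11 and 0.11 m), for 0.2 s.
At the end, for the whole second after the job is handed in: Every corner hole of the plate is within 4 mm horizontally of a threaded hole (either way round), 5 to 35 mm above it; the plate is level within 4.5 degrees, still, held by the fingers and touching nothing else; all three heatsinks lie at rest inside the bin; bystanders not moved by more than 20 mm (all of step 2 and z of cover_hole0 in the frame of case between 0.065 and 0.095 m and z of cover_hole1 in the frame of case between 0.065 and 0.095 m and z of cover_hole2 in the frame of case between 0.065 and 0.095 m and z of cover_hole3 in the frame of case between 0.065 and 0.095 m and contact force between cover and case below 0.1 N and contact force between cover and bin below 0.1 N and contact force between cover and cardboard below 0.1 N and contact force between cover and sink_a below 0.1 N and contact force between cover and sink_b below 0.1 N and contact force between cover and sink_c below 0.1 N and distance of each of drive, mouse, driver from where it was at the start of the episode below 0.02 m and linear speed of each of sink_a, sink_b, sink_c below 0.03 m/s and ((horizontal distance between cover_hole0 and thread0 below 0.004 m and horizontal distance between cover_hole1 and thread1 below 0.004 m and horizontal distance between cover_hole2 and thread2 below 0.004 m and horizontal distance between cover_hole3 and thread3 below 0.004 m) or (horizontal distance between cover_hole0 and thread2 below 0.004 m and horizontal distance between cover_hole1 and thread3 below 0.004 m and horizontal distance between cover_hole2 and thread0 below 0.004 m and horizontal distance between cover_hole3 and thread1 below 0.004 m)) and angle between cover_grip's own z axis and vertical below 0.08 rad and height (world z) of cover_grip above 0.1 m and contact force between the fingers and cover above 1 N and linear speed of cover below 0.02 m/s); the arm keeps its last pose, push and grip.
It fails at once if the gripper touches a heatsink (contact force between the fingers and sink_a above 1 N or contact force between the fingers and sink_b above 1 N or contact force between the fingers and sink_c above 1 N).
It fails at once if a bystander is disturbed (moved more than 20 mm) (distance of any of drive, mouse, driver from where it was at the start of the episode above 0.02 m).
It also fails if it takes over 54 s, if anything falls off the work surface, if the arm or the gripper's body presses on something with over 40 N, if the wrist force passes 120 N, or if a joint passes its speed limit or range.

## Working session

There is one attempt and no reset: what is moved stays moved. The work goes in short steps, Python scripts to look and compute and a shell command to move; the robot and the scene stay as the last step left them, time stands still between calls to the robot, and variables do not carry over. Pictures are saved under pics/ and viewed, about 8 in all and at most 12, crops included, and the job is handed in when it is done.

```bash
ls; mkdir -p pics
python3 - <<'E'
from cell import read_state, vision, hand_in, env
import cv2, numpy as np
print(env.tcp_to_grasp, read_state())
ims=[]
for n in ("top","scene"):
    c=vision.camera(n); cv2.imwrite(f"pics/{n}0.png",c["pixels"][...,::-1])
    print(n,c["intrinsics"].tolist(),np.round(c["view"],4).tolist())
    for t in ("cover_grip","cover_mid","bin","case","thread0","cover_hole0","sink_a_mid","sink_c_mid","cardboard","drive","mouse","driver"):
        print(t,[(np.round(d["position"],3).tolist(),round(d["p"],2)) for d in vision.spot_in(c,t)][:6])
E
```

```text
pics
0.0187 {'clock': 0.0, 'q': array([-1.38719974,  0.4119004 , -0.01273126,  1.59705457,  0.0055958 ,
        1.13430111, -0.08223027]), 'joint_velocities': array([-3.23788827e-04,  9.42662127e-04, -8.62978586e-05, -4.56074377e-04,
        1.14842457e-03, -1.21028318e-05,  7.70378061e-04]), 'effort': array([ 1.31205859e-03, -6.00642586e+01,  6.82431646e-01, -2.99420768e+01,
        1.38109649e-02,  1.05724158e-02,  2.18661074e-05]), 'ee_pos': array([0.15561846, 0.60479721, 0.23044835]), 'ee_rot': array([ 1.25560829e-01,  9.92085589e-01, -8.12383149e-04, -5.03033064e-05]), 'contact_force': array([ 0.10835306, -0.27732598,  0.16666433]), 'torque': array([ 0.01495107, -0.0071746 , -0.03404053]), 'finger_gap': 0.08520974387751797}
top [[362.95030889667635, 0.0, 248.55276482049126], [0.0, 362.95030889667635, 189.85725486396933], [0.0, 0.0, 1.0]] [[0.0132, -0.9999, -0.0053, -0.074], [-0.9892, -0.0123, -0.146, 0.5574], [0.1459, 0.0071, -0.9893, 0.9903], [0.0, 0.0, 0.0, 1.0]]
cover_grip [([0.556, -0.007, 0.012], 0.61)]
cover_mid [([0.553, -0.007, 0.007], 0.96)]
bin [([0.435, 0.297, 0.001],
[... 908 characters left out ...]
, 0.38)]
cover_mid [([0.568, -0.005, 0.011], 0.75)]
bin [([0.514, -0.304, 0.031], 0.6), ([0.423, 0.294, 0.002], 0.55), ([0.567, -0.009, 0.002], 0.36)]
case [([0.578, -0.5, 0.026], 0.82), ([0.513, -0.303, 0.034], 0.63)]
thread0 [([0.573, -0.498, 0.024], 0.78), ([0.516, -0.305, 0.038], 0.65), ([0.804, -0.032, 0.022], 0.47), ([0.714, -0.246, 0.029], 0.2)]
cover_hole0 [([0.564, -0.01, 0.007], 0.9)]
sink_a_mid [([0.514, 0.032, 0.022], 0.7)]
sink_c_mid []
cardboard [([0.552, 0.03, 0.008], 0.67), ([0.51, -0.3, 0.033], 0.62), ([0.424, 0.292, 0.0], 0.21)]
drive [([0.716, 0.258, 0.011], 0.56)]
mouse [([0.717, -0.247, 0.031], 0.67)]
driver [([0.801, -0.026, 0.019], 0.69), ([0.566, -0.007, 0.01], 0.42)]
```

View pics/top0.png

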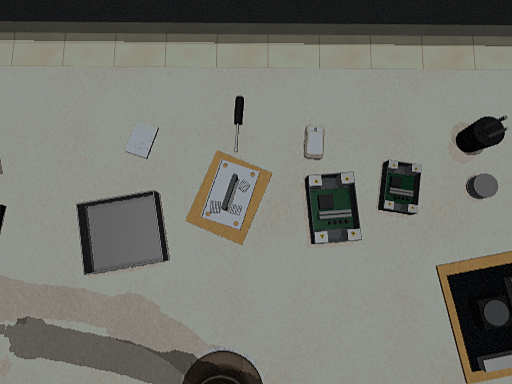

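View pics/scene0.png

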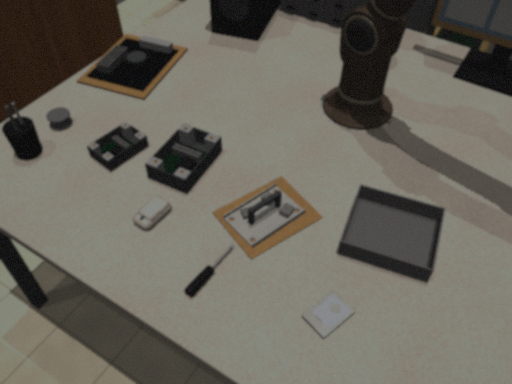

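The top view shows the plate at (230,195) on the cardboard, with its handle tilted. The bin is at (123,232). The large case is at (333,208), and the smaller look-alike is at (400,187). Next I fit the poses from depth.

```bash
cat > h.py <<'E'
import numpy as np, cv2
from cell import read_state, vision, env
from scipy.spatial.transform import Rotation as R
def cloud(c):
    K=c["intrinsics"];V=c["view"];z=c["range_z"]
    v,u=np.indices(z.shape)
    P=np.stack([(u-K[0,2])/K[0,0]*z,(v-K[1,2])/K[1,1]*z,z],-1)
    W=(P-V[:3,3])@V[:3,:3]; W[z<=0]=np.nan
    return W
def onplane(c,uv,h):
    K=c["intrinsics"];V=c["view"];uv=np.atleast_2d(uv).astype(float)
    d=np.c_[(uv[:,0]-K[0,2])/K[0,0],(uv[:,1]-K[1,2])/K[1,1],np.ones(len(uv))]@V[:3,:3]
    o=-V[:3,3]@V[:3,:3]
    return o+d*((h-o[2])/d[:,2])[:,None]
def proj(c,P):
    K=c["intrinsics"];V=c["view"];p=np.atleast_2d(P)@V[:3,:3].T+V[:3,3]
    return np.c_[p[:,0]/p[:,2]*K[0,0]+K[0,2],p[:,1]/p[:,2]*K[1,1]+K[1,2]]
def rect(W,x,y,r,z0,z1):
    m=(np.hypot(W[...,0]-x,W[...,1]-y)<r)&(W[...,2]>z0)&(W[...,2]<z1)
    p=W[m]; (cx,cy),(a,b),t=cv2.minAreaRect((p[:,:2]*1000).astype(np.float32))
    if a<b: a,b,t=b,a,t+90
    return len(p),np.round([cx,cy,a,b,t,p[:,2].mean()*1000],1)
E
python3 - <<'E'
from h import *
for n in ("top","scene"):
    c=vision.camera(n); W=cloud(c)
    print(n,"bin",rect(W,.43,.295,.17,.045,.075),"case",rect(W,.512,-.305,.125,.045,.08),"handle",rect(W,.556,-.007,.07,.045,.08),"plate lips",rect(W,.556,-.007,.11,.0105,.018))
    print("sinks", rect(W,.513,.03,.022,.015,.03),rect(W,.577,-.05,.022,.015,.03))
    if n=="top":
        a=cv2.resize(c["pixels"][145:250,180:275],None,fx=5,fy=5,interpolation=cv2.INTER_CUBIC)
        b=cv2.resize(c["pixels"][165:250,300:366],None,fx=5,fy=5,interpolation=cv2.INTER_CUBIC)
        b=np.pad(b,((0,100),(0,0),(0,0)))
        cv2.imwrite("pics/crop1.png",np.hstack([a,b[:525]])[...,::-1]); print(a.shape)
E
```

```text
top bin (612, array([436.8, 289.9, 221.2, 200.3, 100.9,  53.1])) case (926, array([ 512.2, -304.4,  192. ,  131.5,    5.4,   58.1])) handle (195, array([552.2, -12.6, 103.5,  14.3, 162.3,  64.3])) plate lips (410, array([553.6, -13. , 182.4, 120.2, 162.2,  13.3]))
sinks (100, array([514. ,  31.5,  32.6,  28.4, 178.6,  21.6])) (68, array([576. , -50.9,  29.8,  26. , 141.2,  21.2]))
(525, 475, 3)
scene bin (858, array([435.5, 291.4, 220.6, 206.4, 100.4,  51.6])) case (966, array([ 509.8, -301.6,  198.5,  134.7,    5.3,   54.9])) handle (265, array([551.4, -10.5, 103.8,  17.4, 161.3,  60.8])) plate lips (416, array([549.4, -11. , 181.1, 124.8, 162.3,  13.9]))
sinks (125, array([511.4,  28.9,  39.4,  36.7,  86. ,  21.5])) (66, array([576.9, -55.5,  38.8,  22.1,  14.1,  20.2]))
```

View pics/crop1.png

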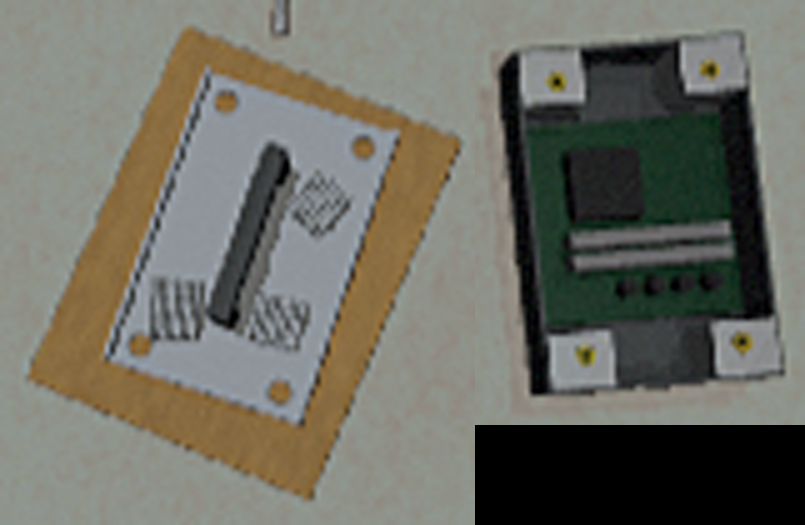

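The crop shows the handle running (222,320)–(272,150), which is yaw −18°/162°. The three sinks sit beside it at (177,310), (280,322) and (322,203). The four brass rings on the large case are clear. Depth sizes agree with the spec: case 192x131, bin 221x200, handle 103x14, handle top at z 64 mm.

```bash
cat >> h.py <<'E'
def go(pos,yaw,tilt=0):
    """total shift (cm, present tool axes) and turn (deg) to a TCP pose; yaw=heading of tool x, tilt about tool y"""
    s=read_state(); r=R.from_quat(s["ee_rot"])
    t=R.from_euler("z",yaw,degrees=True)*R.from_euler("x",180,degrees=True)*R.from_euler("y",tilt,degrees=True)
    print("t",round(s["clock"],2),"pos",np.round(s["ee_pos"],4),"gap",round(s["finger_gap"],4),"q",np.round(s["q"],2),"F",np.round(s["contact_force"],1))
    print("shift cm",np.round(r.inv().apply(np.array(pos)-s["ee_pos"])*100,2),"turn",np.round((r.inv()*t).as_rotvec(degrees=True),2))
E
python3 -c "
from h import *
go([.5528,-.0128,.16],162.2)"
```

```text
t 1.4 pos [0.1557 0.6053 0.2313] gap 0.0852 q [-1.39  0.41 -0.01  1.6   0.01  1.13 -0.08] F [-0.7  0.7  0.1]
shift cm [-53.86 -49.97   7.13] turn [ 0.   -0.    3.37]
```

```bash
python3 -m creep '[[[-3.85,-3.57,0,0,0,0,0],[-3.85,-3.57,0,0,0,0,0],[-3.85,-3.57,0,0,0,0,0],[-3.85,-3.57,0,0,0,0,0],[-3.85,-3.57,0,0,0,0,0],[-3.85,-3.57,0,0,0,0,0],[-3.85,-3.57,0,0,0,0,0],[-3.85,-3.57,0,0,0,0,0]]]' 80; python3 -m creep '[[[-3.85,-3.57,1,0,0,0,0],[-3.85,-3.57,1,0,0,0,0],[-3.85,-3.57,1,0,0,0,0],[-3.85,-3.57,1,0,0,0,0],[-3.85,-3.57,1,0,0,0,0],[-3.85,-3.57,1,0,0,0,0],[0,0,0,0,0,3.4,0],[0,0,0,0,0,0,0]]]'; python3 -c "
from h import *
go([.5528,-.0128,.0395],162.2)"
```

```text
clock: 2.4
ee_pos: [0.3837, 0.2505, 0.2316]
ee_rot: [0.126, 0.992, 0.0, 0.0]
contact_force: [0.8, 0.5, -1.1]
finger_gap: 0.085
clock: 3.4
ee_pos: [0.5532, -0.0135, 0.171]
ee_rot: [0.155, 0.988, -0.0, -0.0]
contact_force: [0.5, 0.7, -0.9]
finger_gap: 0.0854
t 3.4 pos [ 0.5532 -0.0135  0.171 ] gap 0.0854 q [-0.38  0.37  0.41  1.86 -0.17  0.95  1.36] F [ 0.5  0.7 -0.9]
shift cm [ 0.06  0.06 13.15] turn [-0.02 -0.02 -0.07]
```

```bash
python3 -m creep '[[[0.06,0.06,3,0,0,0,0],[0,0,3,0,0,0,0],[0,0,3,0,0,0,0],[0,0,2,0,0,0,0],[0,0,1.5,0,0,0,0],[0,0,0.5,0,0,0,0],[0,0,0,0,0,0,0]]]' 80; python3 -m creep '[[[0,0,0,0,0,0,1],[0,0,0,0,0,0,1],[0,0,0,0,0,0,1],[0,0,0,0,0,0,1],[0,0,0,0,0,0,1],[0,0,0,0,0,0,1],[0,0,0,0,0,0,1],[0,0,0,0,0,0,1]]]' 100
```

```text
clock: 4.28
ee_pos: [0.553, -0.0121, 0.0415]
ee_rot: [0.155, 0.988, 0.0, 0.0]
contact_force: [0.1, 0.0, -0.2]
finger_gap: 0.0853
clock: 5.28
ee_pos: [0.5529, -0.0123, 0.0417]
ee_rot: [0.155, 0.988, 0.0, 0.0]
contact_force: [-1.2, 0.4, 4.6]
finger_gap: 0.012
```

```bash
python3 -m creep '[[[0,0,-0.3,0,0,0,1],[0,0,-0.8,0,0,0,1],[0,0,-1.5,0,0,0,1],[0,0,-2,0,0,0,1],[0,0,-2.2,0,0,0,1],[0,0,-2,0,0,0,1],[0,0,-1.2,0,0,0,1],[0,0,-0.5,0,0,0,1]]]'
python3 - <<'E'
from h import *
go([.4856,.2996,.145],190.9)
c=vision.camera("top"); W=cloud(c)
print(rect(W,.553,-.012,.13,.105,.15))
cv2.imwrite("pics/lift.png",cv2.resize(c["pixels"][120:270,150:350],None,fx=4,fy=4)[...,::-1])
E
```

```text
clock: 6.28
ee_pos: [0.553, -0.0122, 0.1472]
ee_rot: [0.155, 0.988, 0.0, 0.001]
contact_force: [-0.7, -1.4, -4.1]
finger_gap: 0.0119
t 6.28 pos [ 0.553  -0.0122  0.1472] gap 0.0119 q [-0.38  0.39  0.4   1.89 -0.19  0.9   1.38] F [-0.7 -1.4 -4.1]
shift cm [15.96 27.62  0.22] turn [ 2.000e-02  6.000e-02 -2.872e+01]
(729, array([539.9, -51.2, 180. ,  38.6, 162.2, 116.9]))
```

View pics/lift.png

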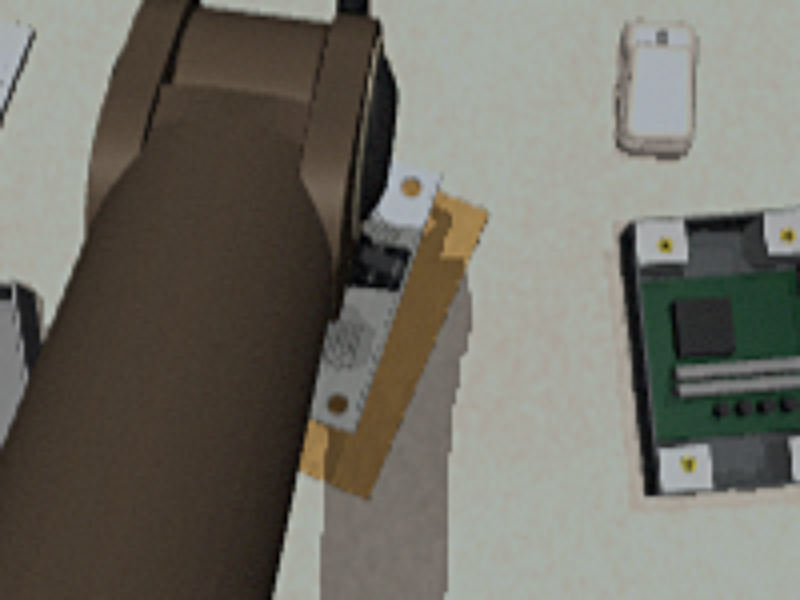

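The plate is lifted level. The visible sinks are still aboard and the view is partly hidden by the arm. Next I move it over the bin.

```bash
python3 -m creep '[[[0.3,0.52,0,0,0,0,1],[0.6,1.04,0,0,0,0,1],[0.9,1.56,0,0,0,0,1],[1.2,2.08,0,0,0,0,1],[1.4,2.42,0,0,0,0,1],[1.4,2.42,0,0,0,0,1],[1.4,2.42,0,0,0,0,1],[1.4,2.42,0,0,0,0,1]]]'; python3 -m creep '[[[1.4,2.42,0,0,0,0,1],[1.4,2.42,0,0,0,0,1],[1.4,2.42,0,0,0,0,1],[1.2,2.08,0,0,0,0,1],[0.9,1.56,0,0,0,0,1],[0.6,1.04,0,0,0,0,1],[0.4,0.7,0,0,0,-1.5,1],[0.2,0.3,0,0,0,-3,1]]]';  python3 -m creep '[[[0,0,0,0,0,-4,1],[0,0,0,0,0,-5,1],[0,0,0,0,0,-5,1],[0,0,0,0,0,-4.5,1],[0,0,0,0,0,-3.5,1],[0,0,0,0,0,-2,1],[0,0,0,0,0,0,1]]]'; python3 -c "
from h import *
go([.4856,.2996,.145],190.9)
go([.4856,.2996,.145],190.9,-20)
r=R.from_euler('z',190.9,degrees=True)*R.from_euler('x',180,degrees=True)*R.from_euler('y',-20,degrees=True)
print(-r.as_matrix()[:,2])"
```

```text
clock: 7.32
ee_pos: [0.5155, 0.158, 0.146]
ee_rot: [0.154, 0.988, 0.0, -0.0]
contact_force: [0.0, -0.4, -3.3]
finger_gap: 0.012
clock: 8.32
ee_pos: [0.4846, 0.3019, 0.1462]
ee_rot: [0.115, 0.993, -0.0, 0.0]
contact_force: [-0.3, 0.2, -4.3]
finger_gap: 0.0124
clock: 9.2
ee_pos: [0.4848, 0.3015, 0.1463]
ee_rot: [-0.093, 0.996, -0.0, 0.0]
contact_force: [-0.1, 0.3, -3.9]
finger_gap: 0.0119
t 9.2 pos [0.4848 0.3015 0.1463] gap 0.0119 q [-0.8   0.41  0.2   1.83 -0.1   0.91  1.21] F [-0.1  0.3 -3.9]
shift cm [-0.04 -0.2   0.13] turn [-0.    0.   -0.27]
t 9.2 pos [0.4848 0.3015 0.1463] gap 0.0119 q [-0.8   0.41  0.2   1.83 -0.1   0.91  1.21] F [-0.1  0.3 -3.9]
shift cm [-0.04 -0.2   0.13] turn [ -0.05 -20.    -0.27]
[-0.33584966 -0.06467445  0.93969262]
```

```bash
python3 -m creep '[[[0,0,0,0,-3,0,1],[0,0,0,0,-5,0,1],[0,0,0,0,-5,0,1],[0,0,0,0,-4,0,1],[0,0,0,0,-3,0,1],[0,0,0,0,-3,0,1],[0,0,0,0,-3,0,1],[0,0,0,0,-3,0,1]]]'; python3 -m creep '[[[0,0,0,0,-3,0,1],[0,0,0,0,-3,0,1],[0,0,0,0,-3,0,1],[0,0,0,0,-2,0,1],[0,0,0,0,0,0,1],[0,0,0,0,0,0,1],[0,0,0,0,0,0,1],[0,0,0,0,0,0,1]]]'
python3 - <<'E'
from h import *
go([.4848,.3015,.1463],190.9)
ims=[vision.camera(n)["pixels"] for n in("top","scene")]
a=cv2.resize(ims[0][150:300,50:200],None,fx=2.6,fy=2.6);b=cv2.resize(ims[1][120:320,310:510],(390,390))
cv2.imwrite("pics/tip.png",np.hstack([a,b])[...,::-1])
E
```

```text
clock: 10.2
ee_pos: [0.4846, 0.3016, 0.1465]
ee_rot: [-0.089, 0.964, 0.024, 0.25]
contact_force: [0.5, 0.6, -3.8]
finger_gap: 0.0118
clock: 11.2
ee_pos: [0.4864, 0.2991, 0.1468]
ee_rot: [-0.086, 0.942, 0.026, 0.322]
contact_force: [-0.0, -0.1, -2.7]
finger_gap: 0.0117
t 11.2 pos [0.4864 0.2991 0.1468] gap 0.0117 q [-1.63  0.34  0.9   2.36  1.34  0.13 -0.39] F [-0.  -0.1 -2.7]
shift cm [ 0.12  0.27 -0.03] turn [-0.53 37.75 -0.44]
```

View pics/tip.png

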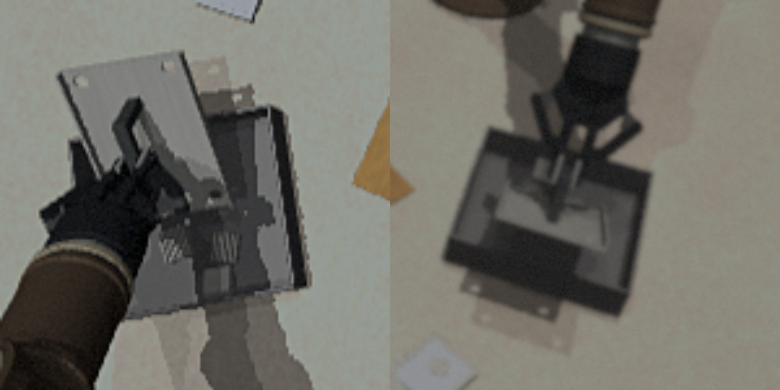

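Two sinks are clearly in the bin at crop (175,245) and (225,248), and the plate looks empty. The arm may be hiding the third. I'll level off, lift, and check.

```bash
python3 -m creep '[[[0,0,0,0,3,0,1],[0,0,0,0,5,0,1],[0,0,0,0,5,0,1],[0,0,0,0,5,0,1],[0,0,0,0,5,0,1],[0,0,0,0,5,0,1],[0,0,0,0,5,0,1],[0,0,0,0,4.75,0,1]]]'; python3 -c "
from h import *
go([.4856,.2996,.20],190.9)
go([.512,-.304,.12],185.4)"
```

```text
clock: 12.3
ee_pos: [0.491, 0.2969, 0.1453]
ee_rot: [-0.087, 0.996, -0.004, 0.028]
contact_force: [-0.3, 0.5, -3.1]
finger_gap: 0.0121
t 12.3 pos [0.491  0.2969 0.1453] gap 0.0121 q [-0.68  0.39  0.04  1.86  0.03  0.85  1.08] F [-0.3  0.5 -3.1]
shift cm [ 0.18  0.29 -5.49] turn [-0.77  3.14 -0.92]
t 12.3 pos [0.491  0.2969 0.1453] gap 0.0121 q [-0.68  0.39  0.04  1.86  0.03  0.85  1.08] F [-0.3  0.5 -3.1]
shift cm [  8.49 -59.51   2.85] turn [-0.62  3.17  4.58]
```

```bash
python3 -m creep '[[[0,0,-1,-0.6,3.1,-0.9,1],[0,0,-2,0,0,0,1],[0,-1.5,-2,0,0,0,1],[0,-3,0,0,0,0,1],[0,-4,0,0,0,0,1],[0,-4,0,0,0,0,1],[0,-4,0,0,0,0,1],[0,-4,0,0,0,0,1]]]'; python3 -m creep '[[[0.5,-3.5,0,0,0,0,1],[0.5,-3,0,0,0,0,1],[0.5,-2,0,0,0,0,1],[0,-1,0,0,0,0,1]]]'
python3 - <<'E'
from h import *
go([.512,-.304,.16],185.4)
c=vision.camera("top"); W=cloud(c)
m=(abs(W[...,0]-.4365)<.11)&(abs(W[...,1]-.29)<.11)&(W[...,2]>.01)&(W[...,2]<.035)
n,l,st,ce=cv2.connectedComponentsWithStats(m.astype(np.uint8))
for i in range(1,n):
    if st[i,4]>20: print(st[i],W[l==i].mean(0).round(3))
cv2.imwrite("pics/bin.png",np.hstack([cv2.resize(c["pixels"][180:280,70:180],None,fx=4,fy=4)])[...,::-1])
for k in "abc": print([(np.round(d["position"],3).tolist(),round(d["p"],2)) for d in vision.spot_in(c,f"sink_{k}_mid")])
E
```

```text
clock: 13.3
ee_pos: [0.5289, 0.0946, 0.1959]
ee_rot: [-0.095, 0.995, -0.002, 0.002]
contact_force: [0.2, -0.0, -1.8]
finger_gap: 0.0119
clock: 13.8
ee_pos: [0.5319, -0.0015, 0.1963]
ee_rot: [-0.094, 0.996, -0.002, 0.002]
contact_force: [-0.0, 0.5, -2.7]
finger_gap: 0.012
t 13.8 pos [ 0.5319 -0.0015  0.1963] gap 0.012 q [-0.22  0.28  0.16  1.88 -0.05  0.98  1.72] F [-0.   0.5 -2.7]
shift cm [  7.64 -29.33   3.71] turn [-0.2   0.23  5.4 ]
[ 87 194  62  11 100] [0.53  0.311 0.023]
[156 194   4  17  31] [0.524 0.195 0.023]
[ 83 226   9  45 163] [0.387 0.389 0.023]
[111 236  14  15 136] [0.404 0.306 0.018]
[131 239  12  11  99] [0.402 0.252 0.016]
[128 252  12  13 135] [0.363 0.254 0.025]
[([0.405, 0.304, 0.018], 0.72), ([0.49, -0.046, 0.166], 0.34)]
[([0.361, 0.255, 0.026], 0.66)]
[([0.403, 0.255, 0.018], 0.47), ([0.494, -0.047, 0.161], 0.37)]
```

View pics/bin.png

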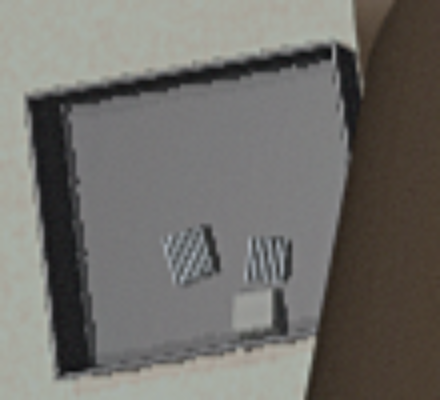

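All three heatsinks lie in the bin, at crop (190,255), (268,260) and (252,310). Next I measure the threads from the brass rings.

```bash
cat >> h.py <<'E'
def rings(c,P,h,r=5):
    out=[]
    for u,v in proj(c,P):
        u0,v0=int(round(u))-r,int(round(v))-r
        p=c["pixels"][v0:v0+2*r+1,u0:u0+2*r+1].astype(float)
        w=np.clip(p[...,:2].mean(-1)-p[...,2]-12,0,None); y,x=np.indices(w.shape)
        out.append([u0+(w*x).sum()/w.sum(),v0+(w*y).sum()/w.sum()])
    return np.array(out),onplane(c,out,h)
M=np.array([[.076,.043],[.076,-.043],[-.076,-.043],[-.076,.043]])
def fit(p):
    c=p[:,:2].mean(0); q=p[:,:2]-c
    a=np.arctan2((M[:,0]*q[:,1]-M[:,1]*q[:,0]).sum(),(M*q).sum()); 
    Rm=np.array([[np.cos(a),-np.sin(a)],[np.sin(a),np.cos(a)]])
    return c,np.degrees(a),np.linalg.norm(M@Rm.T-q,axis=1)
E
python3 - <<'E'
from h import *
a=np.radians(5.4);Rm=np.array([[np.cos(a),-np.sin(a)],[np.sin(a),np.cos(a)]])
G=np.c_[M@Rm.T+[.512,-.304],np.full(4,.06)]
for n in("top","scene"):
    c=vision.camera(n); uv,p=rings(c,G,.06); print(n,uv.round(1).tolist(),p.round(4).tolist(),fit(p))
E
```

```text
top [[315.9, 180.8], [346.5, 178.4], [353.2, 233.1], [321.8, 235.7]] [[0.5832, -0.2549, 0.06], [0.5913, -0.3405, 0.06], [0.4394, -0.3547, 0.06], [0.4314, -0.2687, 0.06]] (array([ 0.51132449, -0.30468975]), np.float64(5.296486352473782), array([0.00018451, 0.00033908, 0.00029985, 0.00030181]))
scene [[181.5, 171.3], [154.7, 160.7], [185.6, 127.2], [210.7, 137.1]] [[0.5829, -0.2532, 0.06], [0.5911, -0.3391, 0.06], [0.4362, -0.3541, 0.06], [0.431, -0.2673, 0.06]] (array([ 0.51029851, -0.30342455]), np.float64(5.187310891743845), array([0.00093953, 0.00126399, 0.00250924, 0.00035243]))
```

```bash
python3 -m creep '[[[0.2,-0.8,0,0,0,0,1],[0.4,-1.6,0,0,0,0,1],[0.7,-2.5,0,0,0,0,1],[0.8,-3.1,0,0,0,0,1],[0.8,-3.1,0,0,0,0,1],[0.8,-3.1,0.3,0,0,0,1],[0.8,-3.1,0.6,0,0,0,1],[0.8,-3.1,0.8,0,0,0,1]]]';python3 -m creep '[[[0.8,-3,0.8,0,0,0,1],[0.7,-2.5,0.8,0,0,0,1],[0.5,-1.8,0.7,0,0,1,1],[0.3,-1,0.4,0,0,1.5,1],[0,-0.4,0.2,0,0,1.5,1],[0,0,0,0,0,1,1],[0,0,0,0,0,0,1]]]'
python3 - <<'E'
from h import *
go([.5113,-.3045,.1127],185.3)
for n in("top","scene"):
    c=vision.camera(n); W=cloud(c); print(n,rect(W,.511,-.304,.13,.10,.135))
    k=(slice(120,270),slice(250,450)) if n=="top" else (slice(80,230),slice(100,300))
    cv2.imwrite(f"pics/over_{n}.png",cv2.resize(c["pixels"][k],None,fx=4,fy=4)[...,::-1])
E
```

```text
clock: 15.1
ee_pos: [0.5182, -0.2129, 0.18]
ee_rot: [-0.095, 0.996, -0.002, 0.003]
contact_force: [1.7, -0.4, -2.4]
finger_gap: 0.0121
clock: 15.98
ee_pos: [0.5129, -0.2994, 0.1514]
ee_rot: [-0.052, 0.999, -0.001, 0.003]
contact_force: [0.6, 0.5, -3.5]
finger_gap: 0.0121
t 15.97 pos [ 0.5129 -0.2994  0.1514] gap 0.0121 q [ 0.23  0.44  0.28  1.78 -0.15  0.93  2.26] F [ 0.6  0.5 -3.5]
shift cm [ 0.23 -0.48  3.87] turn [-0.18  0.29  0.66]
top (1591, array([ 512.2, -299.1,  180.3,  119.3,    5.4,  118.7]))
scene (1770, array([ 509. , -298.8,  188.3,  123.4,    6. ,  118.1]))
```

View pics/over_top.png

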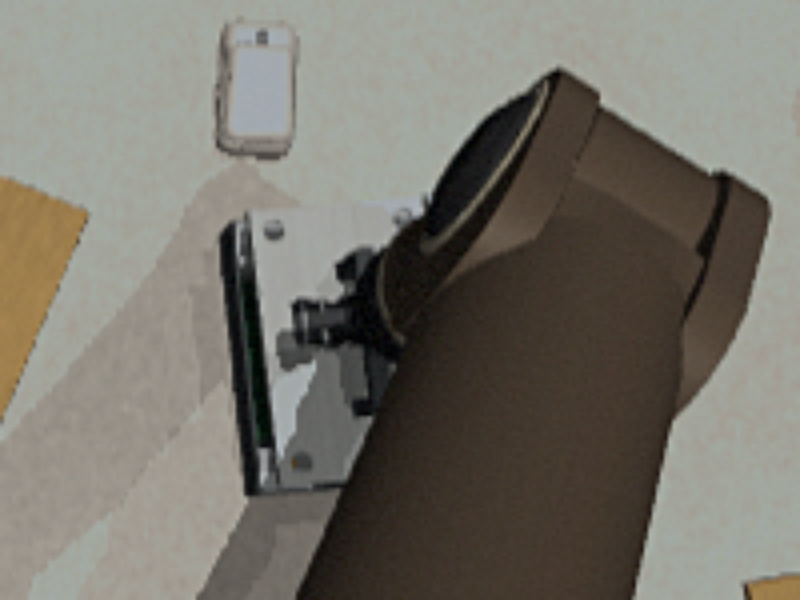

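View pics/over_scene.png

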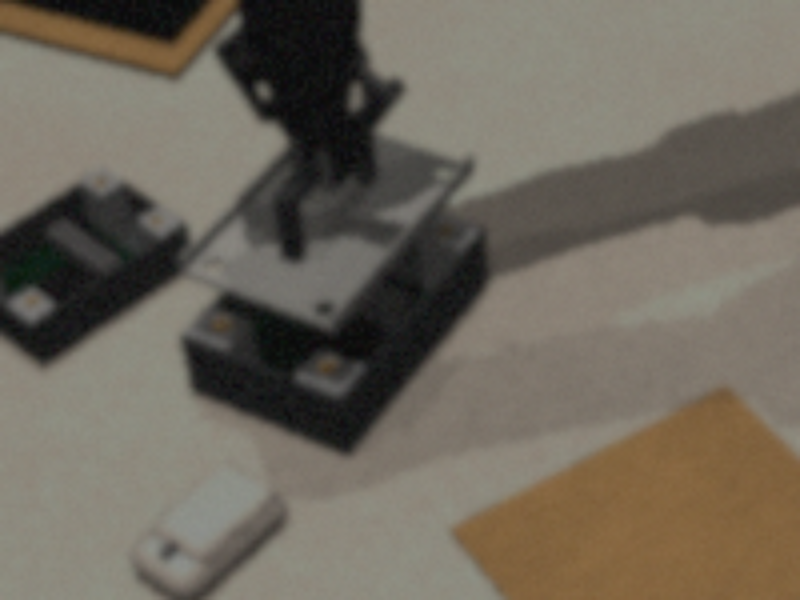

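Both views show the plate level-ish over the case, about 5 mm off in y. I'll check tilt and centre more closely with a plane fit.

```bash
cat >> h.py <<'E'
def plane(W,z0,z1,x=.511,y=-.304):
    m=(abs(W[...,0]-x)<.085)&(abs(W[...,1]-y)<.06)&(W[...,2]>z0)&(W[...,2]<z1); p=W[m]
    for _ in range(4):
        A=np.c_[p[:,:2]-[x,y],np.ones(len(p))]; k=np.linalg.lstsq(A,p[:,2],rcond=None)[0]; e=abs(A@k-p[:,2]); p=p[e<max(.0015,np.median(e)*2)]
    return len(p),"slope deg x,y",np.degrees(k[:2]).round(2),"top z",k[2].round(4)
E
python3 - <<'E'
from h import *
for n in("top","scene"):
    W=cloud(vision.camera(n)); print(n,plane(W,.10,.128))
E
```

```text
top (808, 'slope deg x,y', array([0.34, 0.24]), 'top z', np.float64(0.1177))
scene (857, 'slope deg x,y', array([ 0.19, -0.19]), 'top z', np.float64(0.1169))
```

```bash
python3 -m creep '[[[0.2,-0.4,0.5,0,0,0,1],[0,-0.1,0.9,0,0,0,1],[0,0,0.8,0,0,0,1],[0,0,0.4,0,0,0,1],[0,0,0,0,0,0,1],[0,0,0,0,0,0,1]]]'
python3 - <<'E'
from h import *
go([.5113,-.3045,.1127],185.3)
for n in("top","scene"):
    c=vision.camera(n); W=cloud(c); print(n,plane(W,.075,.105),rect(W,.511,-.304,.13,.077,.108))
E
```

```text
clock: 16.92
ee_pos: [0.5112, -0.3057, 0.1254]
ee_rot: [-0.052, 0.999, -0.002, 0.003]
contact_force: [-0.8, -0.1, -2.6]
finger_gap: 0.0123
t 16.93 pos [ 0.5112 -0.3057  0.1254] gap 0.0123 q [ 0.25  0.47  0.28  1.8  -0.16  0.88  2.28] F [-0.8 -0.1 -2.6]
shift cm [-0.01  0.12  1.27] turn [-0.21  0.28  0.61]
top (821, 'slope deg x,y', array([ 0.28, -0.05]), 'top z', np.float64(0.0921)) (1512, array([ 510.8, -305.6,  180.1,  118.3,    5.8,   92.7]))
scene (834, 'slope deg x,y', array([ 0.29, -0.25]), 'top z', np.float64(0.091)) (1715, array([ 508.3, -305.1,  185.5,  124.1,    5.3,   92.1]))
```

```bash
python3 -m creep '[[[-0.05,0.1,0.4,0,0,0.3,1],[0,0,0.5,0,0,0,1],[0,0,0.35,0,0,0,1],[0,0,0,0,0,0,1],[0,0,0,0,0,0,1],[0,0,0,0,0,0,1]]]'
python3 - <<'E'
from h import *
go([.5113,-.3045,.1127],185.3)
a=np.radians(5.3);Rm=np.array([[np.cos(a),-np.sin(a)],[np.sin(a),np.cos(a)]])
H=np.c_[M@Rm.T+[.5113,-.3045],np.full(4,.079)]
ims=[]
for n in("top","scene"):
    c=vision.camera(n); W=cloud(c); print(n,plane(W,.065,.092),rect(W,.511,-.304,.13,.065,.095))
    uv=proj(c,H); S=8; o=uv.mean(0)-[32,32]; u0,v0=int(o[0]),int(o[1])
    im=cv2.resize(c["pixels"][v0:v0+70,u0:u0+48 if n=="top" else u0+64],None,fx=S if n=="top" else 6,fy=S if n=="top" else 6,interpolation=cv2.INTER_CUBIC)
    s=S if n=="top" else 6
    for u,v in uv: cv2.drawMarker(im,(int((u-u0+.5)*s),int((v-v0+.5)*s)),(255,0,0),cv2.MARKER_CROSS,14,1)
    ims.append(np.pad(im,((0,560-im.shape[0]),(0,0),(0,0))))
cv2.imwrite("pics/final.png",np.hstack(ims)[...,::-1])
E
```

```text
clock: 17.77
ee_pos: [0.5117, -0.3047, 0.1128]
ee_rot: [-0.049, 0.999, -0.002, 0.003]
contact_force: [0.2, -0.7, -2.4]
finger_gap: 0.0118
t 17.77 pos [ 0.5117 -0.3047  0.1128] gap 0.0118 q [ 0.25  0.49  0.27  1.81 -0.17  0.86  2.27] F [ 0.2 -0.7 -2.4]
shift cm [0.03 0.02 0.01] turn [-0.2   0.29  0.3 ]
top (729, 'slope deg x,y', array([0.4 , 0.28]), 'top z', np.float64(0.0794)) (1449, array([ 510.8, -303. ,  181. ,  116.4,    4.8,   80.2]))
scene (780, 'slope deg x,y', array([ 0.29, -0.37]), 'top z', np.float64(0.0783)) (1697, array([ 508.5, -304.6,  185.5,  124.9,    5.8,   79.4]))
```

View pics/final.png

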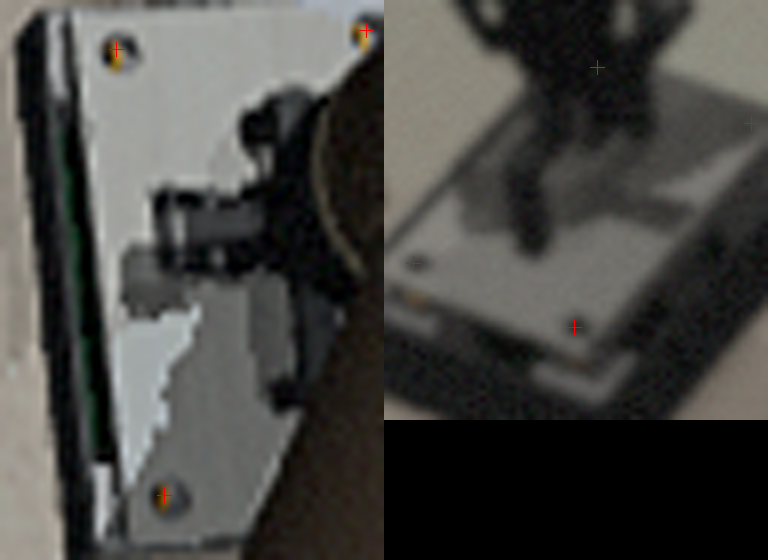

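In the top crop the holes sit at about (121,51) and (170,499), against targets (116,49) and (165,495). That is about 1–1.5 mm towards −y and −x. The scene view, compared with its own thread fix, agrees within about 1 mm. I'll nudge it 1 mm and recheck numerically.

```bash
python3 -m creep '[[[-0.05,0.1,0,0,0,0.2,1],[0,0,0,0,0,0,1],[0,0,0,0,0,0,1],[0,0,0,0,0,0,1],[0,0,0,0,0,0,1]]]'
python3 - <<'E'
from h import *
go([.5113,-.3045,.1127],185.3)
for n,T in (("top",(.5113,-.3047,5.3)),("scene",(.5103,-.3034,5.2))):
    c=vision.camera(n); W=cloud(c); a=np.radians(T[2]);Rm=np.array([[np.cos(a),-np.sin(a)],[np.sin(a),np.cos(a)]])
    H=np.c_[M@Rm.T+T[:2],np.full(4,.079)]
    print(n,plane(W,.065,.092))
    for i,(u,v) in enumerate(proj(c,H)):
        if (n=="top" and i not in(0,3)) or (n=="scene" and i>1): continue
        u0,v0=int(round(u))-4,int(round(v))-4; p=c["pixels"][v0:v0+9,u0:u0+9].astype(float)
        g=p[...,2]; w=np.clip(np.median(g)-15-g,0,None); y,x=np.indices(w.shape); w=w*(np.hypot(x-4,y-4)<4.2)
        q=onplane(c,[[u0+(w*x).sum()/w.sum(),v0+(w*y).sum()/w.sum()]],.079)[0]
        print(i,"hole-target mm",((q-H[i])[:2]*1000).round(1))
E
```

```text
clock: 18.5
ee_pos: [0.5119, -0.3036, 0.1126]
ee_rot: [-0.047, 0.999, -0.002, 0.002]
contact_force: [-0.3, -0.3, -2.5]
finger_gap: 0.012
t 18.5 pos [ 0.5119 -0.3036  0.1126] gap 0.012 q [ 0.25  0.49  0.27  1.81 -0.17  0.86  2.27] F [-0.3 -0.3 -2.5]
shift cm [ 0.07 -0.08 -0.01] turn [-0.2   0.27  0.1 ]
top (724, 'slope deg x,y', array([0.13, 0.31]), 'top z', np.float64(0.0792))
0 hole-target mm [-0.8  0.3]
3 hole-target mm [-1.1  1.1]
scene (787, 'slope deg x,y', array([ 0.21, -0.55]), 'top z', np.float64(0.0783))
0 hole-target mm [0.5 0.9]
1 hole-target mm [0.3 0.8]
```

All holes are within about 1.5 mm, the plate is level, and its underside is at about 75 mm. Handing in.

```bash
python3 -c "
from cell import hand_in; print(hand_in())"
```

```text
the job is handed in; nothing more can be done
None
```

The job is done and handed in at about 18.6 s; no verdict was reported. I lifted the plate by its handle and tipped it to about 38° over the bin. Then I carried it over the larger case and handed in while still holding it there.

**Heatsinks:** a top picture taken after the tip showed all three inside the bin. I did not check again right before handing in.

**Plate:** the last checks showed it tilted less than 0.6°, with its underside about 75 mm up, so 15 mm above the bosses. The fingers were still closed on the handle, and the force reading held steady at about the plate's weight.

**Holes:** the four measurements, two in each camera, put them within about 1.5 mm of their targets. In the top view, the hole on the −x, +y corner was 1.1 mm off in both x and y. The other −x hole, hidden by the arm in the last view, was not measured.

**Disagreements:** the two cameras differed by about 1–1.5 mm on where the case is. I compared holes and threads within each camera separately. During the tip, joint 6 came down to its lower limit (0.13), so the tilt ended at 38° instead of the 40° I asked for.

**Bystanders:** I did not re-measure the drive, mouse and screwdriver at the end, but the arm was never driven down near them.

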